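# Queue the mounted specimens by diameter for hardness testing

### The arm

A 6-joint arm with a two-finger parallel gripper is mounted at the origin on the work surface. World frame = base frame: x ahead of the robot, y to its left, z up, the work surface at z = 0. Lengths are in m, angles in rad, forces in N, time in s.
With the tool pointing down it reaches from about 0.325 to 0.85 m from the base axis. Payload 4.4 kg.
Tool frame: the origin (TCP) lies at the very end of the fingers, on their centre line; the grasp point (between the pads) lies 19 mm behind it; x points along the fingers, y is the direction in which the jaws open and shut, and the axes are right-handed (so a half turn about x gives the same grasp; the last joint's range is limited). The gripper opens to 94 mm and grips with 3 to 60 N. Pads are 16 mm wide; open, the fingers measure 119 mm over their backs; the gripper's body (75 mm by 177 mm) begins 78 mm behind the grasp point.
Start: joints at [-1.379, 0.207, 1.542, -0, 1.393, -0.15], TCP at [0.193, -0.542, 0.205] pointing down, gripper open.
Joint ranges: [-2.73, 2.73], [-0.86, 2.22], [0.23, 2.46], [-1.11, 4.25], [0.08, 2.63], [-2.82, 2.82]. Speed limits (rad/s): [2.79, 2.79, 3.14, 3.14, 3.14, 3.14].

### API

Orientations are given as a rotation vector (axis times angle).
In Python, from station import env, camera, camera_info, sign_off gives the robot as it stands. The module is installed in compiled form; this text tells all that it offers.
- The arm moves only by the tool servo_tool, never from a script. Its argument "series" is a list of rows, each an object of numbers: "x", "y", "z": the shift along the tool's x, y, z in mm; "ax", "ay", "az": the turn, a rotation vector about the tool's x, y, z in degrees; "grip": the gripper's target within -1 to 1 (fully open at 1, half-way at 0, shut at -1). In form: [{"x": .., "y": .., "z": .., "ax": .., "ay": .., "az": .., "grip": ..}, ...]. A call has 1 to 10 rows; each row shifts and turns the commanded pose from where the row before left it, along the tool's axes as they then stand; what a row does not reach is not made up. A row lasts 1/10 s, in which the tool goes at most 50 mm and 8.59 degrees, less where a joint would pass 70% of its speed; a pose out of reach is approached as far as the arm can. A call with a gripper value outside its range is refused whole. The fingers move at their own pace and stop on an object; "newtons" is the grip in N (left out, the last holds). Time passes only in rows, so rows that do not move let the fingers close. It gives the time, the measured TCP pose, the force and the opening at its end, in the units of the state.
- env.sense(): the state, without advancing time (a new reading comes with each control period).
- camera(name): name is "scene" or "side" or "wrist"; returns the picture (420x560x3 uint8, blue, green, red); there is no depth.
- camera_info(name): a dict with "camera_matrix" (3x3 intrinsics, pixels), "rvec" (rotation vector, rad) and "tvec" (3), from world to camera coordinates, as OpenCV has them; the wrist camera has in their place "tool_from_camera" (4x4, takes a point from camera to tool coordinates, whose origin is the TCP and whose axes are the tool frame's). Camera axes: x right, y down, z forward; pixel columns grow to the right and rows downward; lengths in m; the calibration is good to about 2 mm. A picture is of the moment at which its call begins: read the wrist's pose just before it. camera_info takes no time and is no camera call.
- sign_off(): hands the job in, once; it reports no verdict.
The state is a dict: "time_s": time; "joints": joint angles; "qvel": joint speeds; "effort": joint torques, N m; "ee_pos": TCP position; "tool_rot": TCP orientation; "ft_force": force on the tool from outside, world axes, zero at the start; "wrist_torque": the same for the moment, N m; "width": finger opening in m.
Only numpy, scipy, OpenCV 4.12 (cv2) and the standard library are available. Lean on these libraries where they do the work, as an engineer would, in place of code of your own. Each camera call takes 0.05 s, during which the arm holds its last target.

### The job

Queue the four resin-mounted specimens for the hardness test: stand one in the middle of each pad of the white tray, polished face up, in order of diameter, with the smallest at the end next to the black cross stage and the largest at the far end, so that its vice only has to be opened wider from one to the next. Set them down gently, do not drop them, and leave the bare steel reference block and the bottle where they are.

Things in the scene. Friction and masses are not known exactly. Their poses are not given: they have to be found in the camera images.
- mount_red: Mounted metal specimen: upright disc of red resin, hexagonal bolt section polished into its top face. Diameter 25 mm, height 22 mm, loose, starts polished face up on the bench. Origin: centre of its underside; its z axis points out of the polished face.
- mount_black: Mounted metal specimen: upright disc of black resin, round tube section polished into its top face. Diameter 30 mm, height 22 mm, loose, starts polished face up on the bench. Origin: centre of its underside; its z axis points out of the polished face.
- mount_green: Mounted metal specimen: upright disc of dark green resin, T-shaped weld section polished into its top face. Diameter 40 mm, height 22 mm, loose, starts polished face up on the bench. Origin: centre of its underside; its z axis points out of the polished face.
- mount_cream: Mounted metal specimen: upright disc of cream resin, gear-tooth section polished into its top face. Diameter 50 mm, height 22 mm, loose, starts polished face up on the bench. Origin: centre of its underside; its z axis points out of the polished face.
- pad_a: One of four alike grey rubber pads with a white ring, diameter 68 mm, in a straight row 80 mm apart on a low white tray (fixed, 84 x 330 mm, 8 mm high, 12 mm at its two short ends): the pad at the -y end of the row. Origin: centre of the pad's underside; its top is 3 mm higher, 11 mm above the bench. y axis: along the row, towards pad d.
- pad_b: One of four alike grey rubber pads with a white ring, diameter 68 mm, in a straight row 80 mm apart on a low white tray (fixed, 84 x 330 mm, 8 mm high, 12 mm at its two short ends): the pad second from the -y end. Origin: centre of the pad's underside; its top is 3 mm higher, 11 mm above the bench. y axis: along the row, towards pad d.
- pad_c: One of four alike grey rubber pads with a white ring, diameter 68 mm, in a straight row 80 mm apart on a low white tray (fixed, 84 x 330 mm, 8 mm high, 12 mm at its two short ends): the pad third from the -y end. Origin: centre of the pad's underside; its top is 3 mm higher, 11 mm above the bench. y axis: along the row, towards pad d.
- pad_d: One of four alike grey rubber pads with a white ring, diameter 68 mm, in a straight row 80 mm apart on a low white tray (fixed, 84 x 330 mm, 8 mm high, 12 mm at its two short ends): the pad at the +y end of the row. Origin: centre of the pad's underside; its top is 3 mm higher, 11 mm above the bench. y axis: along the row, towards pad d.
- cross_stage: Black micrometer cross stage with a steel specimen vice on it, fixed to the bench beyond one end of the tray (either end), 98 x 98 mm, 57 mm high; micrometer heads stick out 45 mm at its +x and +y sides, up to 33 mm high, and a vice knob 10 mm at its -x side. Origin: centre of its underside, about 180 mm from the centre of the nearest pad. Not handled.
- dial_stand: Dial gauge on a post stand, fixed to the bench beyond the other end of the tray. Base 130 mm (x) by 85 mm (y), 24 mm high; post, arm and dial reach 170 mm high and, but for a clamp knob on the +y side, 28 mm either side of its middle. Origin: underside, about 180 mm from the centre of the nearest pad. Not handled.
- reference_block: Bystander among the specimens: bare steel hardness reference block without resin, a disc of diameter 60 mm, height 14 mm, 0.3 kg, loose. Origin: centre of its underside. Stays where it is.
- spirit_bottle: Bystander: capped amber glass bottle, diameter 56 mm, 115 mm high, loose, on the robot's right. Origin: centre of its underside. Stays where it is.
There are look-alikes about, which are no part of the job. Leave any blue look-alike of the mount_cream alone.

How it is judged:
At the end, for the whole second after the job is handed in: Each pad carries one specimen, its centre within 12 mm of the pad's centre, resting on the pad polished face up (within 0.1 rad), released and at rest; counted from the cross stage the diameters are 25, 30, 40, 50 mm (((y of cross_stage in the frame of pad_b below 0 m and horizontal distance between mount_red and pad_a below 0.012 m and z of mount_red in the frame of pad_a between -0.001 and 0.007 m and horizontal distance between mount_black and pad_b below 0.012 m and z of mount_black in the frame of pad_b between -0.001 and 0.007 m and horizontal distance between mount_green and pad_c below 0.012 m and z of mount_green in the frame of pad_c between -0.001 and 0.007 m and horizontal distance between mount_cream and pad_d below 0.012 m and z of mount_cream in the frame of pad_d between -0.001 and 0.007 m) or (y of cross_stage in the frame of pad_b above 0 m and horizontal distance between mount_red and pad_d below 0.012 m and z of mount_red in the frame of pad_d between -0.001 and 0.007 m and horizontal distance between mount_black and pad_c below 0.012 m and z of mount_black in the frame of pad_c between -0.001 and 0.007 m and horizontal distance between mount_green and pad_b below 0.012 m and z of mount_green in the frame of pad_b between -0.001 and 0.007 m and horizontal distance between mount_cream and pad_a below 0.012 m and z of mount_cream in the frame of pad_a between -0.001 and 0.007 m)) and angle between each of mount_red, mount_black, mount_green, mount_cream's own z axis and vertical below 0.1 rad and linear speed of each of mount_red, mount_black, mount_green, mount_cream below 0.02 m/s and angular speed of each of mount_red, mount_black, mount_green, mount_cream below 0.3 rad/s and contact force between the fingers and mount_red below 0.05 N and contact force between the fingers and mount_black below 0.05 N and contact force between the fingers and mount_green below 0.05 N and contact force between the fingers and mount_cream below 0.05 N); the robot touches nothing.
It fails at once if the reference block is shifted by more than 20 mm or tipped (distance of reference_block from where it was at the start of the episode above 0.02 m or angle between reference_block's own z axis and vertical above 0.4 rad).
It fails at once if the spirit bottle is shifted by more than 20 mm or tipped (distance of spirit_bottle from where it was at the start of the episode above 0.02 m or angle between spirit_bottle's own z axis and vertical above 0.4 rad).
It fails at once if a specimen is dropped (out of the fingers and faster than 0.6 m/s) or tipped over ((contact force between the fingers and mount_red below 0.01 N and linear speed of mount_red above 0.6 m/s) or angle between any of mount_red, mount_black, mount_green, mount_cream's own z axis and vertical above 0.8 rad or (contact force between the fingers and mount_black below 0.01 N and linear speed of mount_black above 0.6 m/s) or (contact force between the fingers and mount_green below 0.01 N and linear speed of mount_green above 0.6 m/s) or (contact force between the fingers and mount_cream below 0.01 N and linear speed of mount_cream above 0.6 m/s)).
It also fails if it takes over 90 s, if anything falls off the work surface, if the arm or the gripper's body presses on something with over 40 N, if the wrist force passes 120 N, or if a joint passes its speed limit or range.

## Working session

There is one attempt and no reset: what is moved stays moved. The work goes in short steps, Python scripts to look and compute and a tool call to move; the robot and the scene stay as the last step left them, time stands still between calls to the robot, and variables do not carry over. Pictures are saved under pics/ and viewed, and the job is handed in when it is done.

Besides the shell and the picture viewer there is one more tool, called after "Emit:" as name(argument=value, ...), one argument or row to a line, values as JSON. servo_tool: Moves the arm, as the interface text tells. Its arguments: {"type":"object","properties":{"series":{"type":"array"},"newtons":{"type":"number"}},"required":["series"]}

```bash
mkdir -p pics; python3 - <<'E'
from station import env,camera,camera_info
import cv2,numpy as np
s=env.sense();print({k:np.round(v,3).tolist() for k,v in s.items()})
for n in ["scene","side","wrist"]:
    cv2.imwrite(f"pics/{n}0.png",camera(n))
    i=camera_info(n);print(n,{k:np.round(v,4).tolist() for k,v in i.items()})
E
```

```text
{'time_s': 0.0, 'joints': [-1.378, 0.207, 1.543, -0.0, 1.394, -0.151], 'qvel': [-0.0, -0.001, -0.001, 0.001, 0.001, 0.001], 'effort': [0.001, -37.088, -28.142, 0.07, 0.036, -0.0], 'ee_pos': [0.193, -0.541, 0.204], 'tool_rot': [2.036, 0.355, -2.036], 'ft_force': [-0.21, 0.284, 0.51], 'wrist_torque': [0.006, 0.027, 0.032], 'width': 0.094}
scene {'camera_matrix': [[448.4431, 0.0, 284.9382], [0.0, 448.4431, 212.856], [0.0, 0.0, 1.0]], 'rvec': [1.6867, 2.1431, -0.6171], 'tvec': [0.1422, -0.4127, 1.4464]}
side {'camera_matrix': [[508.4153, 0.0, 276.3756], [0.0, 508.4153, 209.4018], [0.0, 0.0, 1.0]], 'rvec': [0.572, -2.766, 1.0604], 'tvec': [0.5025, 0.2275, 1.0295]}
wrist {'camera_matrix': [[293.2171, 0.0, 281.2662], [0.0, 293.2171, 211.3647], [0.0, 0.0, 1.0]], 'tool_from_camera': [[-0.0002, -0.2452, 0.9695, -0.1801], [1.0, 0.0003, 0.0002, 0.0004], [-0.0003, 0.9695, 0.2452, -0.0713], [0.0, 0.0, 0.0, 1.0]]}
```

View pics/scene0.png

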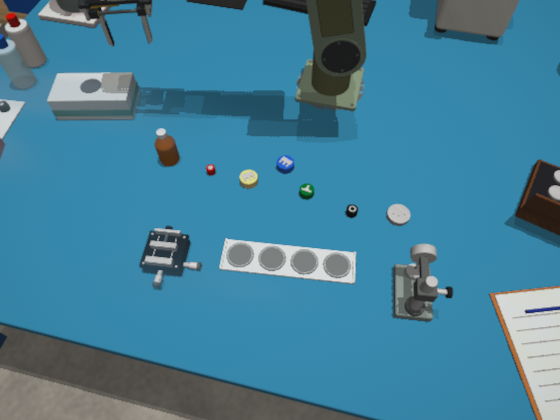

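View pics/side0.png

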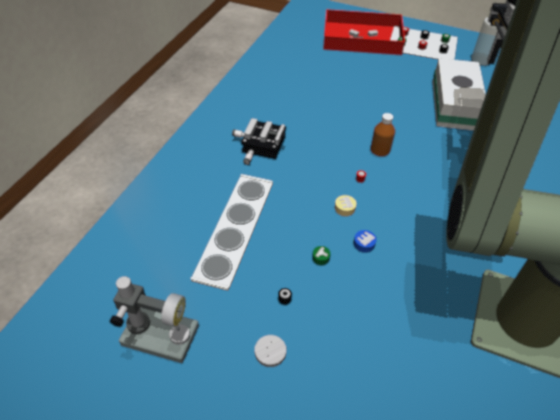

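View pics/wrist0.png

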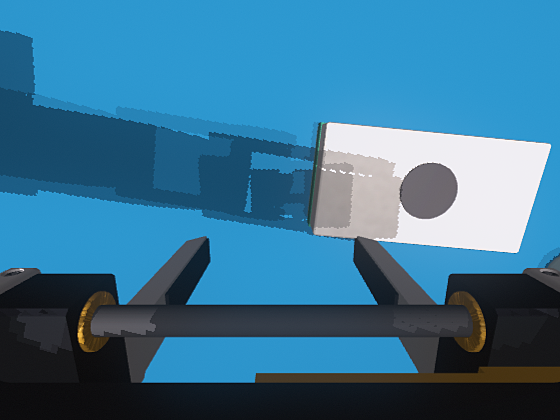

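The scene view shows the cross stage at (165,252), at the -y (left) end of the tray. So red goes to pad a, black to b, green to c and cream to d. The mounts are red (210,169), cream (249,178), green (306,190) and black (352,210). The blue look-alike is at (285,163) and the steel block at (398,214). Next I'll segment and triangulate.

```bash
cat > h.py <<'E'
import cv2,numpy as np
from scipy.optimize import least_squares
from scipy.spatial.transform import Rotation as R
def cam_from_world(info,s=None):
    if "rvec" in info:
        return cv2.Rodrigues(np.array(info["rvec"],float))[0],np.array(info["tvec"],float).ravel()
    T=np.eye(4);T[:3,:3]=R.from_rotvec(s["tool_rot"]).as_matrix();T[:3,3]=s["ee_pos"]
    M=np.linalg.inv(T@np.array(info["tool_from_camera"]));return M[:3,:3],M[:3,3]
def proj(P,K,Rm,t):
    return cv2.projectPoints(np.asarray(P,float).reshape(-1,1,3),cv2.Rodrigues(Rm)[0],t,np.array(K,float),None)[0].reshape(-1,2)
def cyl_centroid(x,y,z0,h,r,K,Rm,t):
    a=np.linspace(0,2*np.pi,90)
    P=np.vstack([np.c_[x+r*np.cos(a),y+r*np.sin(a),np.full(90,z)] for z in (z0,z0+h)])
    hull=cv2.convexHull(proj(P,K,Rm,t).astype(np.float32))
    m=cv2.moments(hull);return np.array([m['m10']/m['m00'],m['m01']/m['m00']]),m['m00']
def ray(px,z,K,Rm,t):
    d=Rm.T@np.linalg.inv(np.array(K))@np.array([px[0],px[1],1.]);c=-Rm.T@t
    return (c+d*(z-c[2])/d[2])[:2]
def solve(px,z0,h,r,K,Rm,t):
    x0=ray(px,z0+h/2,K,Rm,t)
    f=lambda v:cyl_centroid(v[0],v[1],z0,h,r,K,Rm,t)[0]-px
    s=least_squares(f,x0,diff_step=1e-3);return s.x,cyl_centroid(*s.x,z0,h,r,K,Rm,t)[1]
def mask(img,col):
    H,S,V=[c.astype(int) for c in cv2.split(cv2.cvtColor(img,cv2.COLOR_BGR2HSV))]
    m={'red':((H<10)|(H>170))&(S>120)&(V>60),'green':(H>45)&(H<92)&(S>80),
       'cream':(H>12)&(H<40)&(S>25)&(V>90),'black':(H>-1)&(V<90),
       'notbench':~((H>95)&(H<112)&(S>140)&(V>60))}[col]
    return m.astype(np.uint8)
E
python3 - <<'E'
from h import *
from station import camera_info
for n,seeds in {'scene':dict(red=(210,169),cream=(249,178),green=(306,190),black=(352,210),ref=(398,214),blue=(285,163)),'side':dict(red=(361,175),cream=(345,205),green=(321,254),black=(285,295),ref=(270,350),blue=(365,240))}.items():
    img=cv2.imread(f"pics/{n}0.png");i=camera_info(n);K=i["camera_matrix"];Rm,t=cam_from_world(i)
    m=mask(img,'notbench');N,L,S,C=cv2.connectedComponentsWithStats(m)
    for k,p in seeds.items():
        r={'red':.0125,'black':.015,'green':.02,'cream':.025,'ref':.03,'blue':.025}[k];h=.014 if k=='ref' else .022
        l=L[p[1],p[0]];xy,A=solve(C[l],0,h,r,K,Rm,t)
        print(n,k,l,C[l].round(1),S[l][4],'exp',round(A),xy.round(4))
    for p in ([(240,254),(272,258),(304,262),(337,265)] if n=='scene' else [(251,190),(240,213),(229,239),(217,266)]):
        print(ray(p,.011,K,Rm,t).round(4))
    print('stage',ray((165,252) if n=='scene' else (262,138),.03,K,Rm,t).round(3))
    # tray
    l=L[256,256] if n=='scene' else L[226,222]
    g=(L==L[262,225]).astype(np.uint8) if n=='scene' else (L==L[280,200]).astype(np.uint8)
    c=cv2.findContours(g,0,1)[0][0];rc=cv2.minAreaRect(c)
    print('tray',g.sum(),rc,[ray(q,.01,K,Rm,t).round(4) for q in cv2.boxPoints(rc)])
    x,y,w,hh=(130,130,320,200) if n=='scene' else (180,100,240,280)
    cv2.imwrite(f"pics/{n}1.png",cv2.resize(img[y:y+hh,x:x+w],None,fx=2.5 if n=='scene' else 2.1,fy=2.5 if n=='scene' else 2.1,interpolation=cv2.INTER_CUBIC))
E
```

```text
scene red 15 [210.4 169.3] 107 exp 95 [ 0.4236 -0.2577]
scene cream 16 [248.3 178.5] 317 exp 297 [ 0.4293 -0.1462]
scene green 17 [306.3 190.6] 208 exp 211 [0.4314 0.0172]
scene black 19 [351.3 210.7] 116 exp 140 [0.4666 0.1456]
scene ref 18 [398.  214.1] 443 exp 420 [0.4454 0.2665]
scene blue 13 [285.4 161.1] 91 exp 281 [ 0.3462 -0.0613]
[ 0.6572 -0.102 ]
[ 0.6492 -0.0223]
[0.6413 0.0566]
[0.6303 0.1365]
stage [ 0.704 -0.277]
tray 4402 ((288.126220703125, 260.9112548828125), (137.12274169921875, 33.23527908325195), 5.79921817779541) [array([ 0.712 , -0.1406]), array([ 0.6228, -0.1609]), array([0.5805, 0.1808]), array([0.67  , 0.1863])]
side red 5 [360.5 175.6] 152 exp 117 [ 0.4247 -0.2594]
side cream 7 [345.1 204.9] 456 exp 384 [ 0.43  -0.148]
side green 10 [320.9 254.7] 300 exp 319 [0.4331 0.0156]
side black 12 [284.6 295.5] 172 exp 227 [0.4666 0.1442]
side ref 13 [269.9 350.2] 913 exp 827 [0.4471 0.265 ]
side blue 9 [365.5 238.2] 176 exp 438 [ 0.3562 -0.0692]
[ 0.6565 -0.1012]
[ 0.6485 -0.0226]
[0.6374 0.0576]
[0.6279 0.1342]
stage [ 0.702 -0.27 ]
tray 4619 ((234.05374145507812, 231.74716186523438), (41.250518798828125, 127.2204360961914), 26.029592514038086) [array([0.6684, 0.19  ]), array([ 0.7112, -0.1731]), array([ 0.5992, -0.1517]), array([0.5771, 0.1983])]
```

```bash
python3 - <<'E'
from h import *
from station import camera_info,env
s=env.sense();print(R.from_rotvec(s["tool_rot"]).as_matrix().round(3))
# pads: fit rigid tray of 4 pads to grey-pad blobs
obs=[]
for n in ['scene','side']:
    img=cv2.imread(f"pics/{n}0.png");i=camera_info(n);K=i["camera_matrix"];Rm,t=cam_from_world(i)
    H,S,V=cv2.split(cv2.cvtColor(img,cv2.COLOR_BGR2HSV))
    print(n,[ (H[p[1],p[0]],S[p[1],p[0]],V[p[1],p[0]]) for p in ([(240,254),(272,258),(226,262)] if n=='scene' else [(251,190),(240,213),(200,280)])])
    m=((V<165)&(S<90)).astype(np.uint8);N,L,St,C=cv2.connectedComponentsWithStats(m,connectivity=4)
    for p in ([(240,254),(272,258),(304,262),(337,265)] if n=='scene' else [(251,190),(240,213),(229,239),(217,266)]):
        l=L[p[1],p[0]];print(n,l,C[l].round(1),St[l],ray(C[l],.011,K,Rm,t).round(4))
E
```

```text
[[-0.     0.336 -0.942]
 [ 0.002 -0.942 -0.336]
 [-1.    -0.002 -0.   ]]
scene [(np.uint8(90), np.uint8(6), np.uint8(127)), (np.uint8(78), np.uint8(10), np.uint8(128)), (np.uint8(98), np.uint8(5), np.uint8(219))]
scene 169 [239.8 255. ] [227 244  27  23 480] [ 0.6599 -0.1016]
scene 171 [271.5 258.4] [259 247  27  24 482] [ 0.6506 -0.0232]
scene 172 [303.9 262. ] [291 250  27  25 488] [0.6413 0.0563]
scene 174 [336.2 265.1] [324 254  26  24 478] [0.6309 0.1348]
side [(np.uint8(102), np.uint8(10), np.uint8(126)), (np.uint8(100), np.uint8(12), np.uint8(126)), (np.uint8(90), np.uint8(2), np.uint8(215))]
side 96 [250.7 190.4] [238 181  26  19 373] [ 0.6565 -0.0997]
side 106 [240.1 213.7] [227 204  27  20 421] [ 0.6473 -0.0207]
side 115 [228.7 239.3] [215 229  28  22 475] [0.6376 0.0585]
side 130 [216.3 267.3] [202 255  30  25 555] [0.6278 0.1378]
```

View pics/scene1.png

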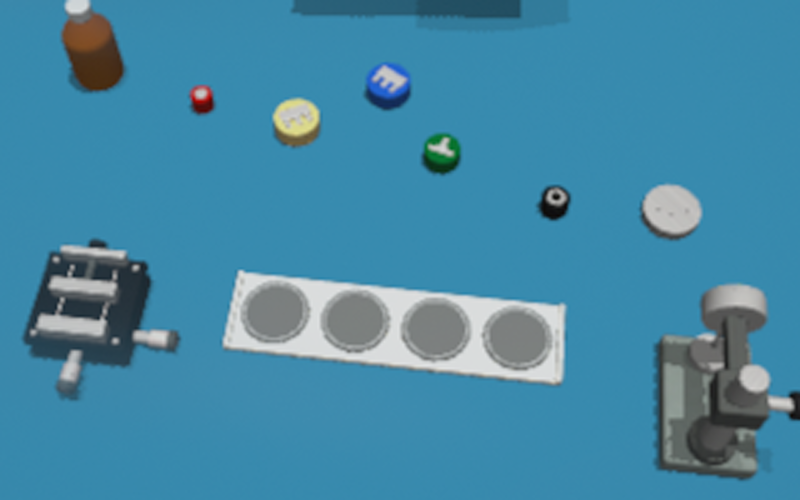

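Emit:
servo_tool(
  series=[
    {"ax":-8.58,"grip":1},
    {"ax":-8.58},
    {"ax":-8.58},
    {"ax":-8.58},
    {"ax":-8.58},
    {"ax":-8.58},
    {"ax":-8.58},
    {"ax":-8.58},
    {"ax":-8.58},
    {"x":0},
  ],
  newtons=20,
)

```text
invalid input
```

```bash
cat > d.py <<'E'
import sys
from h import *
from station import env
s=env.sense();Rt=R.from_rotvec(s["tool_rot"]).as_matrix()
print(round(s["time_s"],2),s["ee_pos"].round(4) if hasattr(s["ee_pos"],'round') else s["ee_pos"],"ft",np.round(s["ft_force"],1),"w",round(s["width"],4),"j",np.round(s["joints"],2))
print(Rt.round(3))
if len(sys.argv)>3:
    print("tool mm",(Rt.T@(np.array([float(a) for a in sys.argv[1:4]])-s["ee_pos"])*1000).round(1))
E
python3 d.py .424 -.2585 .16
```

```text
0.15 [ 0.1931 -0.541   0.2046] ft [ 0.  -0.4 -0.1] w 0.0943 j [-1.38  0.21  1.54 -0.    1.39 -0.15]
[[-0.     0.336 -0.942]
 [ 0.002 -0.942 -0.336]
 [-1.    -0.002 -0.   ]]
tool mm [  45.  -188.3 -312.4]
```

Emit:
servo_tool(
  series=[
    {"x":0,"y":0,"z":0,"ax":-8.58,"ay":0,"az":0,"grip":1},
    {"x":0,"y":0,"z":0,"ax":-8.58,"ay":0,"az":0,"grip":1},
    {"x":0,"y":0,"z":0,"ax":-8.58,"ay":0,"az":0,"grip":1},
    {"x":0,"y":0,"z":0,"ax":-8.58,"ay":0,"az":0,"grip":1},
    {"x":0,"y":0,"z":0,"ax":-8.58,"ay":0,"az":0,"grip":1},
    {"x":0,"y":0,"z":0,"ax":-8.58,"ay":0,"az":0,"grip":1},
    {"x":0,"y":0,"z":0,"ax":-8.58,"ay":0,"az":0,"grip":1},
    {"x":0,"y":0,"z":0,"ax":-8.58,"ay":0,"az":0,"grip":1},
    {"x":0,"y":0,"z":0,"ax":-8.58,"ay":0,"az":0,"grip":1},
    {"x":0,"y":0,"z":0,"ax":0,"ay":0,"az":0,"grip":1},
  ],
  newtons=20,
)

```text
time_s: 1.15
ee_pos: [0.1932, -0.5412, 0.205]
tool_rot: [1.121, 1.264, -1.12]
ft_force: [0.4, -1.1, 0.1]
width: 0.0934
```

```bash
python3 d.py .424 -.2585 .16
```

```text
1.15 [ 0.1932 -0.5412  0.205 ] ft [ 0.4 -1.1  0.1] w 0.0934 j [-1.38  0.21  1.54 -0.    1.39 -1.5 ]
[[-0.     0.993  0.119]
 [ 0.001  0.119 -0.993]
 [-1.    -0.    -0.001]]
tool mm [  45.2  262.9 -253.2]
```

Emit:
servo_tool(
  series=[
    {"x":0,"y":20,"z":-20,"ax":0,"ay":0,"az":0,"grip":1},
    {"x":0,"y":31,"z":-30,"ax":0,"ay":0,"az":0,"grip":1},
    {"x":0,"y":31,"z":-30,"ax":0,"ay":0,"az":0,"grip":1},
    {"x":0,"y":31,"z":-30,"ax":0,"ay":0,"az":0,"grip":1},
    {"x":0,"y":31,"z":-30,"ax":0,"ay":0,"az":0,"grip":1},
    {"x":0,"y":31,"z":-30,"ax":0,"ay":0,"az":0,"grip":1},
    {"x":0,"y":31,"z":-30,"ax":0,"ay":0,"az":0,"grip":1},
    {"x":10,"y":31,"z":-30,"ax":0,"ay":0,"az":0,"grip":1},
    {"x":15,"y":26,"z":-23,"ax":0,"ay":0,"az":0,"grip":1},
    {"x":20,"y":0,"z":0,"ax":0,"ay":0,"az":0,"grip":1},
  ],
)

```text
time_s: 2.15
ee_pos: [0.427, -0.2562, 0.1609]
tool_rot: [1.12, 1.262, -1.118]
ft_force: [-0.2, -1.2, -1.1]
width: 0.0943
```

```bash
cat > w.py <<'E'
import sys
from h import *
from station import env,camera,camera_info
s=env.sense();img=camera("wrist");cv2.imwrite(f"pics/{sys.argv[1]}.png",img)
i=camera_info("wrist");K=i["camera_matrix"];Rm,t=cam_from_world(i,s)
print(s["ee_pos"])
# overlay predicted circles
for a in sys.argv[2:]:
    x,y,z,r=[float(v) for v in a.split(',')]
    th=np.linspace(0,2*np.pi,60)
    p=proj(np.c_[x+r*np.cos(th),y+r*np.sin(th),0*th+z],K,Rm,t)
    cv2.polylines(img,[np.round(p).astype(np.int32)],True,(255,0,255),1)
cv2.imwrite(f"pics/{sys.argv[1]}o.png",img)
E
python3 d.py .424 -.2585 .16; python3 w.py w1 .424,-.2585,.022,.0125 .4297,-.147,.022,.025
```

```text
2.15 [ 0.427  -0.2562  0.1609] ft [-0.2 -1.2 -1.1] w 0.0943 j [-0.72  0.08  1.78  0.    1.28 -0.84]
[[ 0.003  0.993  0.121]
 [-0.     0.121 -0.993]
 [-1.     0.003  0.001]]
tool mm [ 0.9 -3.2  1.9]
[ 0.42697723 -0.25620484  0.16090836]
```

View pics/w1o.png

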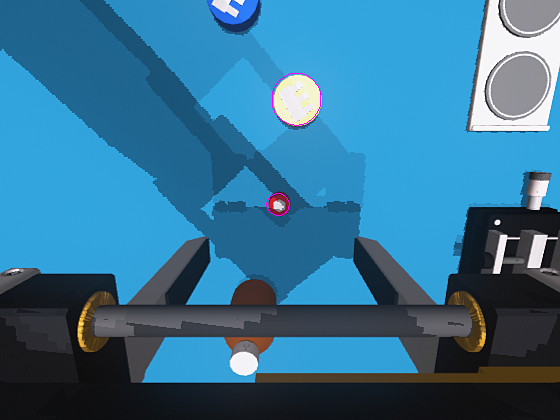

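Predicted circles lie on the red (278,204) and cream (297,100) mounts in the wrist view. The bottle, at (245,330), is close behind, so I'll check its clearance to the gripper body.

```bash
python3 - <<'E'
from h import *
from station import camera_info
for n,p,c in [('scene',(168,155),(161,133)),('side',(382,140),(388,118))]:
    i=camera_info(n);K=i["camera_matrix"];Rm,t=cam_from_world(i)
    print(n,ray(c,.115,K,Rm,t).round(3))
    a=solve(np.array(p,float),0,.075,.028,K,Rm,t);print(a)
E
python3 d.py .424 -.2585 .004
```

```text
scene [ 0.413 -0.383]
(array([ 0.42354298, -0.37668872]), 629.1098649153719)
side [ 0.404 -0.379]
(array([ 0.40708525, -0.38308343]), 715.0830212723231)
2.2 [ 0.4235 -0.2555  0.1566] ft [-0.5  0.6 -1.8] w 0.0943 j [-0.72  0.09  1.78  0.    1.28 -0.84]
[[-0.004  0.993  0.12 ]
 [ 0.004  0.12  -0.993]
 [-1.    -0.004 -0.004]]
tool mm [152.6   0.7   3.7]
```

Emit:
servo_tool(
  series=[
    {"x":15,"y":0,"z":1,"ax":0,"ay":0,"az":0,"grip":1},
    {"x":30,"y":0,"z":1,"ax":0,"ay":0,"az":0,"grip":1},
    {"x":35,"y":0,"z":1,"ax":0,"ay":0,"az":0,"grip":1},
    {"x":30,"y":0,"z":0,"ax":0,"ay":0,"az":0,"grip":1},
    {"x":15,"y":0,"z":0,"ax":0,"ay":0,"az":0,"grip":1},
    {"x":5,"y":0,"z":0,"ax":0,"ay":0,"az":0,"grip":1},
    {"x":0,"y":0,"z":0,"ax":0,"ay":0,"az":0,"grip":1},
    {"x":0,"y":0,"z":0,"ax":0,"ay":0,"az":0,"grip":1},
  ],
)

```text
time_s: 3.0
ee_pos: [0.4252, -0.2628, 0.0316]
tool_rot: [1.121, 1.261, -1.121]
ft_force: [-0.1, 0.2, -0.4]
width: 0.0941
```

```bash
python3 d.py .424 -.2585 .004; python3 w.py w2 .424,-.2585,.022,.0125 
```

```text
3.0 [ 0.4252 -0.2628  0.0316] ft [-0.1  0.2 -0.4] w 0.0941 j [-0.73  0.27  1.87 -0.    1.   -0.85]
[[ 0.002  0.993  0.118]
 [-0.001  0.118 -0.993]
 [-1.     0.001  0.002]]
tool mm [27.6 -0.8 -4.5]
[ 0.42524355 -0.26284609  0.03158448]
```

View pics/w2o.png

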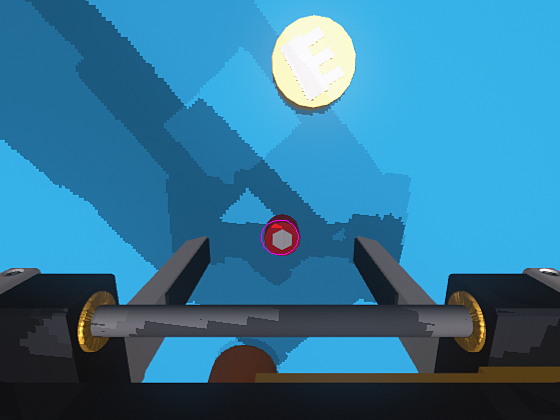

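Emit:
servo_tool(
  series=[
    {"x":8,"y":0,"z":-3.5,"ax":0,"ay":0,"az":0,"grip":1},
    {"x":12,"y":-0.5,"z":0,"ax":0,"ay":0,"az":0,"grip":1},
    {"x":6,"y":0,"z":0,"ax":0,"ay":0,"az":0,"grip":1},
    {"x":0,"y":0,"z":0,"ax":0,"ay":0,"az":0,"grip":-1},
    {"x":0,"y":0,"z":0,"ax":0,"ay":0,"az":0,"grip":-1},
    {"x":0,"y":0,"z":0,"ax":0,"ay":0,"az":0,"grip":-1},
    {"x":0,"y":0,"z":0,"ax":0,"ay":0,"az":0,"grip":-1},
    {"x":0,"y":0,"z":0,"ax":0,"ay":0,"az":0,"grip":-1},
    {"x":0,"y":0,"z":0,"ax":0,"ay":0,"az":0,"grip":-1},
    {"x":0,"y":0,"z":0,"ax":0,"ay":0,"az":0,"grip":-1},
  ],
  newtons=20,
)

```text
time_s: 4.05
ee_pos: [0.4237, -0.2586, 0.0046]
tool_rot: [1.12, 1.263, -1.12]
ft_force: [-0.7, 0.2, -0.7]
width: 0.0415
```

```bash
python3 d.py .658 -.1006 .1
```

```text
4.05 [ 0.4237 -0.2586  0.0046] ft [-0.7  0.2 -0.7] w 0.0415 j [-0.72  0.31  1.89  0.    0.94 -0.84]
[[ 0.     0.993  0.119]
 [-0.     0.119 -0.993]
 [-1.     0.     0.   ]]
tool mm [ -95.4  251.5 -128.9]
```

Emit:
servo_tool(
  series=[
    {"x":0,"y":0,"z":0,"ax":0,"ay":0,"az":0,"grip":-1},
    {"x":0,"y":0,"z":0,"ax":0,"ay":0,"az":0,"grip":-1},
    {"x":0,"y":0,"z":0,"ax":0,"ay":0,"az":0,"grip":-1},
    {"x":0,"y":0,"z":0,"ax":0,"ay":0,"az":0,"grip":-1},
    {"x":0,"y":0,"z":0,"ax":0,"ay":0,"az":0,"grip":-1},
  ],
)

```text
time_s: 4.55
ee_pos: [0.4236, -0.2585, 0.0045]
tool_rot: [1.121, 1.263, -1.12]
ft_force: [0.5, -0.1, -0.2]
width: 0.0245
```

```bash
python3 d.py .658 -.1006 .08;python3 w.py w3
```

```text
4.55 [ 0.4236 -0.2585  0.0045] ft [ 0.5 -0.1 -0.2] w 0.0245 j [-0.72  0.31  1.89  0.    0.94 -0.84]
[[ 0.     0.993  0.12 ]
 [-0.     0.12  -0.993]
 [-1.     0.     0.   ]]
tool mm [ -75.5  251.6 -128.8]
[ 0.42363674 -0.25849628  0.00446692]
```

View pics/w3.png

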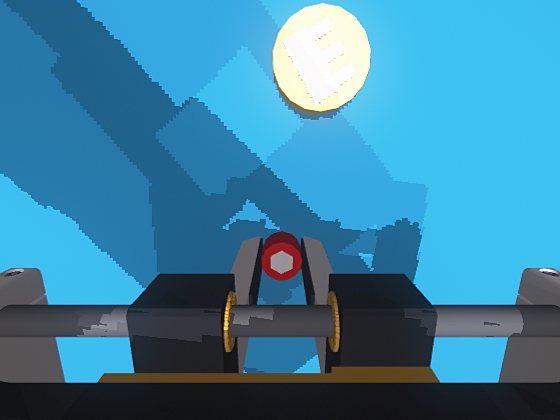

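Emit:
servo_tool(
  series=[
    {"x":-15,"y":0,"z":0,"ax":0,"ay":0,"az":0,"grip":-1},
    {"x":-30,"y":0,"z":0,"ax":0,"ay":0,"az":0,"grip":-1},
    {"x":-30,"y":15,"z":-8,"ax":0,"ay":0,"az":0,"grip":-1},
    {"x":0,"y":35,"z":-18,"ax":0,"ay":0,"az":0,"grip":-1},
    {"x":0,"y":42,"z":-22,"ax":0,"ay":0,"az":0,"grip":-1},
    {"x":0,"y":42,"z":-22,"ax":0,"ay":0,"az":0,"grip":-1},
    {"x":0,"y":42,"z":-22,"ax":0,"ay":0,"az":0,"grip":-1},
    {"x":0,"y":40,"z":-20,"ax":0,"ay":0,"az":0,"grip":-1},
    {"x":0,"y":25,"z":-12,"ax":0,"ay":0,"az":0,"grip":-1},
    {"x":0,"y":10,"z":-5,"ax":0,"ay":0,"az":0,"grip":-1},
  ],
)

```text
time_s: 5.6
ee_pos: [0.6592, -0.0985, 0.0791]
tool_rot: [1.119, 1.264, -1.118]
ft_force: [-0.4, -0.1, -0.7]
width: 0.0247
```

Emit:
servo_tool(
  series=[
    {"x":0,"y":0,"z":0,"ax":0,"ay":0,"az":0,"grip":-1},
    {"x":0,"y":0,"z":0,"ax":0,"ay":0,"az":0,"grip":-1},
    {"x":0,"y":0,"z":0,"ax":0,"ay":0,"az":0,"grip":-1},
  ],
)

```text
time_s: 5.9
ee_pos: [0.6559, -0.1016, 0.0792]
tool_rot: [1.121, 1.264, -1.123]
ft_force: [0.1, 0.3, -0.8]
width: 0.0246
```

```bash
python3 d.py .658 -.1006 .0155;python3 w.py w4 .658,-.1006,.011,.034 .649,-.022,.011,.034 .6395,.0574,.011,.034 .6293,.1363,.011,.034 
```

```text
5.9 [ 0.6559 -0.1016  0.0792] ft [ 0.1  0.3 -0.8] w 0.0246 j [-0.28  0.51  1.41 -0.    1.22 -0.4 ]
[[-0.001  0.993  0.118]
 [ 0.     0.118 -0.993]
 [-1.    -0.001 -0.   ]]
tool mm [63.7  2.3 -0.7]
[ 0.65593471 -0.1015501   0.07918199]
```

View pics/w4o.png

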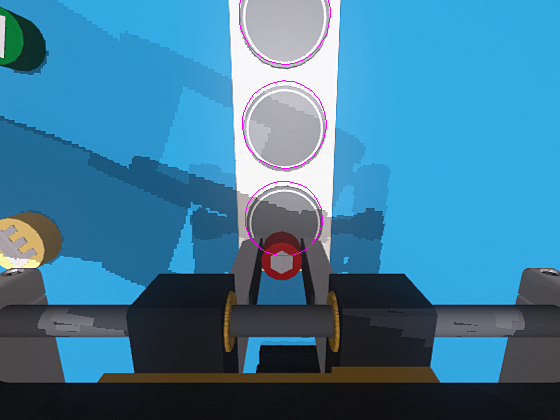

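Emit:
servo_tool(
  series=[
    {"x":10,"y":2,"z":0,"ax":0,"ay":0,"az":0,"grip":-1},
    {"x":20,"y":0,"z":0,"ax":0,"ay":0,"az":0,"grip":-1},
    {"x":18,"y":0,"z":0,"ax":0,"ay":0,"az":0,"grip":-1},
    {"x":9,"y":0,"z":0,"ax":0,"ay":0,"az":0,"grip":-1},
    {"x":4,"y":0,"z":0,"ax":0,"ay":0,"az":0,"grip":-1},
    {"x":2,"y":0,"z":0,"ax":0,"ay":0,"az":0,"grip":-1},
    {"x":0,"y":0,"z":0,"ax":0,"ay":0,"az":0,"grip":-1},
    {"x":0,"y":0,"z":0,"ax":0,"ay":0,"az":0,"grip":-1},
  ],
)

```text
time_s: 6.75
ee_pos: [0.6602, -0.1004, 0.0175]
tool_rot: [1.121, 1.262, -1.12]
ft_force: [-0.3, 0.0, 0.8]
width: 0.0246
```

```bash
python3 d.py .658 -.1006 .0155;python3 w.py w5 .658,-.1006,.011,.034 .649,-.022,.011,.034
```

```text
6.75 [ 0.6602 -0.1004  0.0175] ft [-0.3  0.   0.8] w 0.0246 j [-0.28  0.59  1.43  0.    1.12 -0.4 ]
[[ 0.002  0.993  0.119]
 [-0.001  0.119 -0.993]
 [-1.     0.002  0.001]]
tool mm [ 2.  -2.2 -0.1]
[ 0.66020663 -0.10043053  0.01747418]
```

View pics/w5o.png

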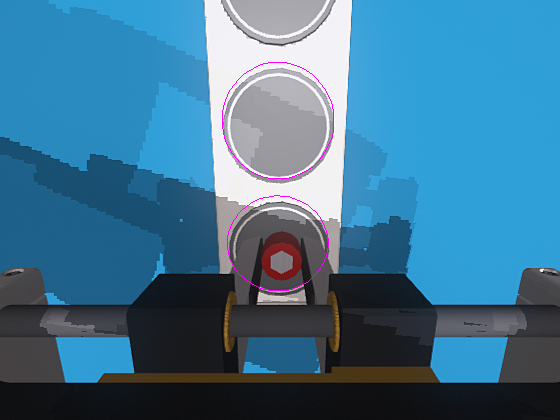

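Emit:
servo_tool(
  series=[
    {"x":1,"y":-1,"z":1,"ax":0,"ay":0,"az":0,"grip":-1},
    {"x":1,"y":-1,"z":0,"ax":0,"ay":0,"az":0,"grip":-1},
    {"x":0,"y":0,"z":0,"ax":0,"ay":0,"az":0,"grip":-1},
    {"x":0,"y":0,"z":0,"ax":0,"ay":0,"az":0,"grip":-1},
  ],
)

```text
time_s: 7.2
ee_pos: [0.6584, -0.1017, 0.0155]
tool_rot: [1.121, 1.261, -1.119]
ft_force: [0.9, 0.2, 4.3]
width: 0.0246
```

Emit:
servo_tool(
  series=[
    {"x":0,"y":0,"z":0,"ax":0,"ay":0,"az":0,"grip":1},
    {"x":0,"y":0,"z":0,"ax":0,"ay":0,"az":0,"grip":1},
    {"x":0,"y":0,"z":0,"ax":0,"ay":0,"az":0,"grip":1},
    {"x":0,"y":0,"z":0,"ax":0,"ay":0,"az":0,"grip":1},
    {"x":0,"y":0,"z":0,"ax":0,"ay":0,"az":0,"grip":1},
    {"x":-15,"y":0,"z":0,"ax":0,"ay":0,"az":0,"grip":1},
    {"x":-35,"y":0,"z":0,"ax":0,"ay":0,"az":0,"grip":1},
    {"x":-35,"y":0,"z":0,"ax":0,"ay":0,"az":0,"grip":1},
    {"x":-15,"y":0,"z":0,"ax":0,"ay":0,"az":0,"grip":1},
    {"x":0,"y":0,"z":0,"ax":0,"ay":0,"az":0,"grip":1},
  ],
)

```text
time_s: 8.2
ee_pos: [0.6602, -0.1022, 0.1188]
tool_rot: [1.122, 1.256, -1.116]
ft_force: [-0.1, -0.3, -0.4]
width: 0.0937
```

Emit:
servo_tool(
  series=[
    {"x":0,"y":-12,"z":-20,"ax":0,"ay":0,"az":0,"grip":1},
    {"x":0,"y":-24,"z":-40,"ax":0,"ay":0,"az":0,"grip":1},
    {"x":0,"y":-25,"z":-41,"ax":0,"ay":0,"az":0,"grip":1},
    {"x":0,"y":-25,"z":-41,"ax":0,"ay":0,"az":0,"grip":1},
    {"x":0,"y":-25,"z":-41,"ax":0,"ay":0,"az":0,"grip":1},
    {"x":0,"y":-25,"z":-41,"ax":0,"ay":0,"az":0,"grip":1},
    {"x":0,"y":-17,"z":-30,"ax":0,"ay":0,"az":0,"grip":1},
    {"x":0,"y":-8,"z":-14,"ax":0,"ay":0,"az":0,"grip":1},
    {"x":0,"y":0,"z":0,"ax":0,"ay":0,"az":0,"grip":1},
    {"x":0,"y":0,"z":0,"ax":0,"ay":0,"az":0,"grip":1},
  ],
)

```text
time_s: 9.2
ee_pos: [0.4662, 0.1447, 0.1141]
tool_rot: [1.12, 1.263, -1.121]
ft_force: [1.0, -0.4, 0.9]
width: 0.0939
```

```bash
python3 d.py .4666 .145 .0045;python3 w.py w6 .4666,.145,.022,.015 .446,.266,.014,.03 .6293,.1363,.011,.034 .6395,.0574,.011,.034 
```

```text
9.2 [0.4662 0.1447 0.1141] ft [ 1.  -0.4  0.9] w 0.0939 j [ 0.12  0.12  1.84 -0.    1.18  0.  ]
[[ 0.     0.993  0.12 ]
 [-0.001  0.12  -0.993]
 [-1.     0.     0.001]]
tool mm [109.6   0.4  -0.3]
[0.46624803 0.14474252 0.11405836]
```

View pics/w6o.png

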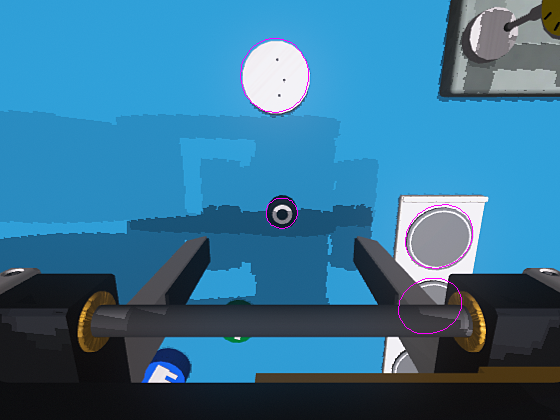

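Black is at (281,213) and the block at (275,76), and both match the overlay. I'll descend and grip the black mount.

Emit:
servo_tool(
  series=[
    {"x":15,"y":0,"z":0,"ax":0,"ay":0,"az":0,"grip":1},
    {"x":30,"y":0,"z":0,"ax":0,"ay":0,"az":0,"grip":1},
    {"x":30,"y":0,"z":0,"ax":0,"ay":0,"az":0,"grip":1},
    {"x":18,"y":0,"z":0,"ax":0,"ay":0,"az":0,"grip":1},
    {"x":10,"y":0,"z":0,"ax":0,"ay":0,"az":0,"grip":1},
    {"x":4,"y":0,"z":0,"ax":0,"ay":0,"az":0,"grip":1},
    {"x":1,"y":0,"z":0,"ax":0,"ay":0,"az":0,"grip":1},
    {"x":0,"y":0,"z":0,"ax":0,"ay":0,"az":0,"grip":1},
  ],
)

```text
time_s: 10.05
ee_pos: [0.4669, 0.1452, 0.0073]
tool_rot: [1.122, 1.262, -1.12]
ft_force: [-0.1, 0.6, -0.3]
width: 0.094
```

Emit:
servo_tool(
  series=[
    {"x":0,"y":0,"z":0,"ax":0,"ay":0,"az":0,"grip":-1},
    {"x":0,"y":0,"z":0,"ax":0,"ay":0,"az":0,"grip":-1},
    {"x":0,"y":0,"z":0,"ax":0,"ay":0,"az":0,"grip":-1},
    {"x":0,"y":0,"z":0,"ax":0,"ay":0,"az":0,"grip":-1},
    {"x":0,"y":0,"z":0,"ax":0,"ay":0,"az":0,"grip":-1},
    {"x":0,"y":0,"z":0,"ax":0,"ay":0,"az":0,"grip":-1},
    {"x":0,"y":0,"z":0,"ax":0,"ay":0,"az":0,"grip":-1},
    {"x":0,"y":0,"z":0,"ax":0,"ay":0,"az":0,"grip":-1},
    {"x":0,"y":0,"z":0,"ax":0,"ay":0,"az":0,"grip":-1},
    {"x":0,"y":0,"z":0,"ax":0,"ay":0,"az":0,"grip":-1},
  ],
)

```text
time_s: 11.05
ee_pos: [0.4656, 0.1454, 0.0064]
tool_rot: [1.121, 1.263, -1.121]
ft_force: [0.9, -0.2, 0.1]
width: 0.0296
```

Emit:
servo_tool(
  series=[
    {"x":0,"y":0,"z":0,"ax":0,"ay":0,"az":0,"grip":-1},
    {"x":0,"y":0,"z":0,"ax":0,"ay":0,"az":0,"grip":-1},
    {"x":0,"y":0,"z":0,"ax":0,"ay":0,"az":0,"grip":-1},
  ],
)

```text
time_s: 11.35
ee_pos: [0.4656, 0.1454, 0.0064]
tool_rot: [1.121, 1.264, -1.121]
ft_force: [1.0, -0.6, -0.4]
width: 0.0294
```

```bash
python3 d.py .649 -.0235 .08
```

```text
11.35 [0.4656 0.1454 0.0064] ft [ 1.  -0.6 -0.4] w 0.0294 j [0.13 0.29 1.91 0.   0.94 0.01]
[[-0.     0.993  0.119]
 [ 0.     0.119 -0.993]
 [-1.    -0.    -0.   ]]
tool mm [-73.6 161.9 189.6]
```

Emit:
servo_tool(
  series=[
    {"x":-15,"y":0,"z":0,"ax":0,"ay":0,"az":0,"grip":-1},
    {"x":-30,"y":0,"z":0,"ax":0,"ay":0,"az":0,"grip":-1},
    {"x":-29,"y":12,"z":13,"ax":0,"ay":0,"az":0,"grip":-1},
    {"x":0,"y":25,"z":30,"ax":0,"ay":0,"az":0,"grip":-1},
    {"x":0,"y":30,"z":36,"ax":0,"ay":0,"az":0,"grip":-1},
    {"x":0,"y":30,"z":36,"ax":0,"ay":0,"az":0,"grip":-1},
    {"x":0,"y":30,"z":36,"ax":0,"ay":0,"az":0,"grip":-1},
    {"x":0,"y":22,"z":24,"ax":0,"ay":0,"az":0,"grip":-1},
    {"x":0,"y":10,"z":11,"ax":0,"ay":0,"az":0,"grip":-1},
    {"x":0,"y":3,"z":4,"ax":0,"ay":0,"az":0,"grip":-1},
  ],
)

```text
time_s: 12.35
ee_pos: [0.6502, -0.0255, 0.08]
tool_rot: [1.122, 1.262, -1.122]
ft_force: [-1.1, -0.2, -0.5]
width: 0.0294
```

Emit:
servo_tool(
  series=[
    {"x":0,"y":0,"z":0,"ax":0,"ay":0,"az":0,"grip":-1},
    {"x":0,"y":0,"z":0,"ax":0,"ay":0,"az":0,"grip":-1},
    {"x":0,"y":0,"z":0,"ax":0,"ay":0,"az":0,"grip":-1},
  ],
)

```text
time_s: 12.65
ee_pos: [0.6482, -0.0228, 0.0803]
tool_rot: [1.119, 1.265, -1.12]
ft_force: [-0.2, 1.0, -1.2]
width: 0.0288
```

```bash
python3 d.py .649 -.0235 .0174
```

```text
12.65 [ 0.6482 -0.0228  0.0803] ft [-0.2  1.  -1.2] w 0.0288 j [-0.17  0.48  1.45  0.    1.21 -0.29]
[[-0.001  0.993  0.121]
 [ 0.     0.121 -0.993]
 [-1.    -0.001 -0.   ]]
tool mm [62.9  0.8  0.8]
```

Emit:
servo_tool(
  series=[
    {"x":10,"y":0.5,"z":0.5,"ax":0,"ay":0,"az":0,"grip":-1},
    {"x":20,"y":0,"z":0,"ax":0,"ay":0,"az":0,"grip":-1},
    {"x":18,"y":0,"z":0,"ax":0,"ay":0,"az":0,"grip":-1},
    {"x":8,"y":0,"z":0,"ax":0,"ay":0,"az":0,"grip":-1},
    {"x":3,"y":0,"z":0,"ax":0,"ay":0,"az":0,"grip":-1},
    {"x":1,"y":0,"z":0,"ax":0,"ay":0,"az":0,"grip":-1},
    {"x":1,"y":0,"z":0,"ax":0,"ay":0,"az":0,"grip":-1},
    {"x":0,"y":0,"z":0,"ax":0,"ay":0,"az":0,"grip":-1},
  ],
)

```text
time_s: 13.45
ee_pos: [0.6505, -0.0244, 0.0203]
tool_rot: [1.121, 1.262, -1.12]
ft_force: [-0.1, 0.5, -0.4]
width: 0.0299
```

```bash
python3 d.py .649 -.0235 .0174; python3 w.py w7 .649,-.0235,.011,.034 .6395,.056,.011,.034
```

```text
13.45 [ 0.6505 -0.0244  0.0203] ft [-0.1  0.5 -0.4] w 0.0299 j [-0.17  0.55  1.48 -0.    1.11 -0.29]
[[ 0.002  0.993  0.12 ]
 [-0.     0.12  -0.993]
 [-1.     0.002  0.   ]]
tool mm [ 2.9 -1.4 -1.1]
[ 0.65047568 -0.02442462  0.02034364]
```

View pics/w7o.png

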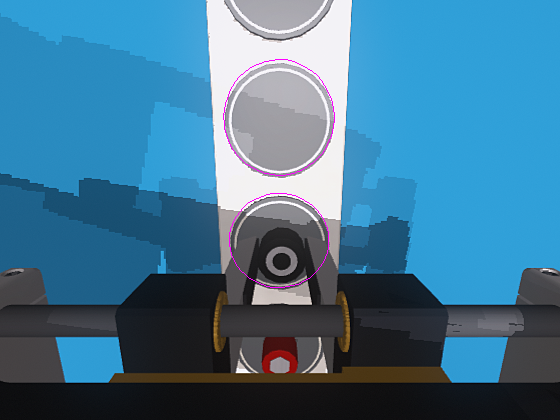

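Emit:
servo_tool(
  series=[
    {"x":1.5,"y":-0.7,"z":-0.5,"ax":0,"ay":0,"az":0,"grip":-1},
    {"x":1,"y":0,"z":0,"ax":0,"ay":0,"az":0,"grip":-1},
    {"x":0,"y":0,"z":0,"ax":0,"ay":0,"az":0,"grip":-1},
    {"x":0,"y":0,"z":0,"ax":0,"ay":0,"az":0,"grip":-1},
  ],
)

```text
time_s: 13.9
ee_pos: [0.6492, -0.0239, 0.0174]
tool_rot: [1.121, 1.263, -1.12]
ft_force: [-1.1, 0.6, 2.7]
width: 0.0295
```

Emit:
servo_tool(
  series=[
    {"x":0,"y":0,"z":0,"ax":0,"ay":0,"az":0,"grip":1},
    {"x":0,"y":0,"z":0,"ax":0,"ay":0,"az":0,"grip":1},
    {"x":0,"y":0,"z":0,"ax":0,"ay":0,"az":0,"grip":1},
    {"x":0,"y":0,"z":0,"ax":0,"ay":0,"az":0,"grip":1},
    {"x":0,"y":0,"z":0,"ax":0,"ay":0,"az":0,"grip":1},
    {"x":-15,"y":0,"z":0,"ax":0,"ay":0,"az":0,"grip":1},
    {"x":-35,"y":0,"z":0,"ax":0,"ay":0,"az":0,"grip":1},
    {"x":-35,"y":0,"z":0,"ax":0,"ay":0,"az":0,"grip":1},
    {"x":-15,"y":0,"z":0,"ax":0,"ay":0,"az":0,"grip":1},
    {"x":0,"y":0,"z":0,"ax":0,"ay":0,"az":0,"grip":1},
  ],
)

```text
time_s: 14.9
ee_pos: [0.6517, -0.0243, 0.1212]
tool_rot: [1.123, 1.257, -1.116]
ft_force: [0.3, -0.8, -1.0]
width: 0.094
```

Emit:
servo_tool(
  series=[
    {"x":0,"y":-20,"z":-6,"ax":0,"ay":0,"az":0,"grip":1},
    {"x":0,"y":-40,"z":-12,"ax":0,"ay":0,"az":0,"grip":1},
    {"x":0,"y":-45,"z":-14,"ax":0,"ay":0,"az":0,"grip":1},
    {"x":0,"y":-45,"z":-14,"ax":0,"ay":0,"az":0,"grip":1},
    {"x":0,"y":-35,"z":-12,"ax":0,"ay":0,"az":0,"grip":1},
    {"x":0,"y":-18,"z":-6,"ax":0,"ay":0,"az":0,"grip":1},
    {"x":0,"y":-8,"z":-2,"ax":0,"ay":0,"az":0,"grip":1},
    {"x":0,"y":0,"z":0,"ax":0,"ay":0,"az":0,"grip":1},
    {"x":0,"y":0,"z":0,"ax":0,"ay":0,"az":0,"grip":1},
  ],
)

```text
time_s: 15.8
ee_pos: [0.4325, 0.0161, 0.1168]
tool_rot: [1.121, 1.263, -1.12]
ft_force: [0.4, 0.6, -0.7]
width: 0.094
```

```bash
python3 d.py .432 .0165 .0055; python3 w.py w8 .432,.0165,.022,.02
```

```text
15.8 [0.4325 0.0161 0.1168] ft [ 0.4  0.6 -0.7] w 0.094 j [-0.16 -0.    1.97 -0.    1.18 -0.28]
[[ 0.001  0.993  0.119]
 [-0.     0.119 -0.993]
 [-1.     0.001  0.   ]]
tool mm [111.3  -0.5  -0.4]
[0.43245208 0.0161449  0.11682722]
```

View pics/w8o.png

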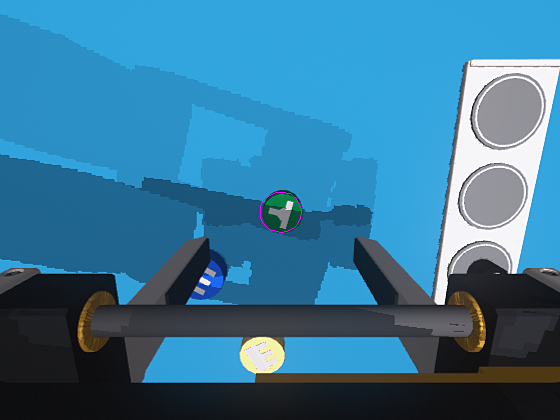

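```bash
python3 - <<'E'
from h import *
from station import env,camera_info
s=env.sense();i=camera_info("wrist");Rm,t=cam_from_world(i,s)
for p in [(218,297),(225,285),(228,275),(262,355)]: print(p,ray(p,.022,i["camera_matrix"],Rm,t).round(4))
for n,p in (('scene',(285,162)),('side',(365,238))):
    i=camera_info(n);Rm,t=cam_from_world(i);print(ray(p,.022,i["camera_matrix"],Rm,t).round(3))
E
```

```text
(218, 297) [ 0.3786 -0.0824]
(225, 285) [ 0.3848 -0.0677]
(228, 275) [ 0.3871 -0.0561]
(262, 355) [ 0.4316 -0.148 ]
[ 0.358 -0.06 ]
[ 0.356 -0.06 ]
```

Emit:
servo_tool(
  series=[
    {"x":15,"y":-0.4,"z":0,"ax":0,"ay":0,"az":0,"grip":1},
    {"x":30,"y":0,"z":0,"ax":0,"ay":0,"az":0,"grip":1},
    {"x":30,"y":0,"z":0,"ax":0,"ay":0,"az":0,"grip":1},
    {"x":20,"y":0,"z":0,"ax":0,"ay":0,"az":0,"grip":1},
    {"x":10,"y":0,"z":0,"ax":0,"ay":0,"az":0,"grip":1},
    {"x":4,"y":0,"z":0,"ax":0,"ay":0,"az":0,"grip":1},
    {"x":1,"y":0,"z":0,"ax":0,"ay":0,"az":0,"grip":1},
    {"x":0,"y":0,"z":0,"ax":0,"ay":0,"az":0,"grip":1},
  ],
)

```text
time_s: 16.65
ee_pos: [0.4324, 0.0162, 0.0077]
tool_rot: [1.121, 1.262, -1.119]
ft_force: [-0.0, -0.2, 0.4]
width: 0.094
```

Emit:
servo_tool(
  series=[
    {"x":0,"y":0,"z":0,"ax":0,"ay":0,"az":0,"grip":-1},
    {"x":0,"y":0,"z":0,"ax":0,"ay":0,"az":0,"grip":-1},
    {"x":0,"y":0,"z":0,"ax":0,"ay":0,"az":0,"grip":-1},
    {"x":0,"y":0,"z":0,"ax":0,"ay":0,"az":0,"grip":-1},
    {"x":0,"y":0,"z":0,"ax":0,"ay":0,"az":0,"grip":-1},
    {"x":0,"y":0,"z":0,"ax":0,"ay":0,"az":0,"grip":-1},
    {"x":0,"y":0,"z":0,"ax":0,"ay":0,"az":0,"grip":-1},
    {"x":0,"y":0,"z":0,"ax":0,"ay":0,"az":0,"grip":-1},
    {"x":0,"y":0,"z":0,"ax":0,"ay":0,"az":0,"grip":-1},
    {"x":0,"y":0,"z":0,"ax":0,"ay":0,"az":0,"grip":-1},
  ],
)

```text
time_s: 17.65
ee_pos: [0.4313, 0.0164, 0.007]
tool_rot: [1.121, 1.263, -1.12]
ft_force: [0.5, 0.2, -0.7]
width: 0.0394
```

Emit:
servo_tool(
  series=[
    {"x":0,"y":0,"z":0,"ax":0,"ay":0,"az":0,"grip":-1},
    {"x":0,"y":0,"z":0,"ax":0,"ay":0,"az":0,"grip":-1},
  ],
)

```text
time_s: 17.85
ee_pos: [0.4313, 0.0164, 0.0069]
tool_rot: [1.121, 1.263, -1.12]
ft_force: [-0.3, -0.2, 0.2]
width: 0.0398
```

```bash
python3 d.py .6395 .056 .08
```

```text
17.85 [0.4313 0.0164 0.0069] ft [-0.3 -0.2  0.2] w 0.0398 j [-0.16  0.19  2.04 -0.    0.91 -0.28]
[[ 0.     0.993  0.12 ]
 [-0.     0.12  -0.993]
 [-1.     0.     0.   ]]
tool mm [-73.  211.5 -14.5]
```

Release height for green: 0.0179.

Emit:
servo_tool(
  series=[
    {"x":-15,"y":0,"z":0,"ax":0,"ay":0,"az":0,"grip":-1},
    {"x":-30,"y":0,"z":0,"ax":0,"ay":0,"az":0,"grip":-1},
    {"x":-28,"y":15,"z":-1,"ax":0,"ay":0,"az":0,"grip":-1},
    {"x":0,"y":35,"z":-3,"ax":0,"ay":0,"az":0,"grip":-1},
    {"x":0,"y":45,"z":-3,"ax":0,"ay":0,"az":0,"grip":-1},
    {"x":0,"y":45,"z":-3,"ax":0,"ay":0,"az":0,"grip":-1},
    {"x":0,"y":36,"z":-3,"ax":0,"ay":0,"az":0,"grip":-1},
    {"x":0,"y":22,"z":-1.5,"ax":0,"ay":0,"az":0,"grip":-1},
    {"x":0,"y":10,"z":0,"ax":0,"ay":0,"az":0,"grip":-1},
    {"x":0,"y":3.5,"z":0,"ax":0,"ay":0,"az":0,"grip":-1},
  ],
)

```text
time_s: 18.85
ee_pos: [0.6394, 0.056, 0.0792]
tool_rot: [1.12, 1.265, -1.121]
ft_force: [-0.6, 0.0, -0.2]
width: 0.0394
```

Emit:
servo_tool(
  series=[
    {"x":0,"y":0,"z":0,"ax":0,"ay":0,"az":0,"grip":-1},
    {"x":0,"y":0,"z":0,"ax":0,"ay":0,"az":0,"grip":-1},
    {"x":0,"y":0,"z":0,"ax":0,"ay":0,"az":0,"grip":-1},
  ],
)

```text
time_s: 19.15
ee_pos: [0.6384, 0.0559, 0.08]
tool_rot: [1.12, 1.264, -1.121]
ft_force: [-0.2, -0.2, -0.2]
width: 0.0397
```

```bash
python3 d.py .6395 .056 .0179
```

```text
19.15 [0.6384 0.0559 0.08  ] ft [-0.2 -0.2 -0.2] w 0.0397 j [-0.05  0.46  1.48 -0.    1.2  -0.17]
[[-0.001  0.993  0.119]
 [-0.     0.119 -0.993]
 [-1.    -0.001 -0.   ]]
tool mm [62.   1.2  0. ]
```

Emit:
servo_tool(
  series=[
    {"x":10,"y":0.3,"z":0,"ax":0,"ay":0,"az":0,"grip":-1},
    {"x":20,"y":0,"z":0,"ax":0,"ay":0,"az":0,"grip":-1},
    {"x":18,"y":0,"z":0,"ax":0,"ay":0,"az":0,"grip":-1},
    {"x":8,"y":0,"z":0,"ax":0,"ay":0,"az":0,"grip":-1},
    {"x":3,"y":0,"z":0,"ax":0,"ay":0,"az":0,"grip":-1},
    {"x":1,"y":0,"z":0,"ax":0,"ay":0,"az":0,"grip":-1},
    {"x":1,"y":0,"z":0,"ax":0,"ay":0,"az":0,"grip":-1},
    {"x":0,"y":0,"z":0,"ax":0,"ay":0,"az":0,"grip":-1},
    {"x":0,"y":0,"z":0,"ax":0,"ay":0,"az":0,"grip":-1},
  ],
)

```text
time_s: 20.05
ee_pos: [0.6404, 0.056, 0.0197]
tool_rot: [1.121, 1.262, -1.12]
ft_force: [-0.4, 0.5, -0.3]
width: 0.0394
```

```bash
python3 d.py .6395 .056 .0179; python3 w.py w9 .6293,.135,.011,.034 .6395,.056,.011,.034
```

```text
20.05 [0.6404 0.056  0.0197] ft [-0.4  0.5 -0.3] w 0.0394 j [-0.05  0.54  1.5  -0.    1.1  -0.17]
[[ 0.001  0.993  0.119]
 [-0.     0.119 -0.993]
 [-1.     0.001  0.   ]]
tool mm [ 1.8 -0.9 -0.1]
[0.64037885 0.05603572 0.01974479]
```

View pics/w9o.png

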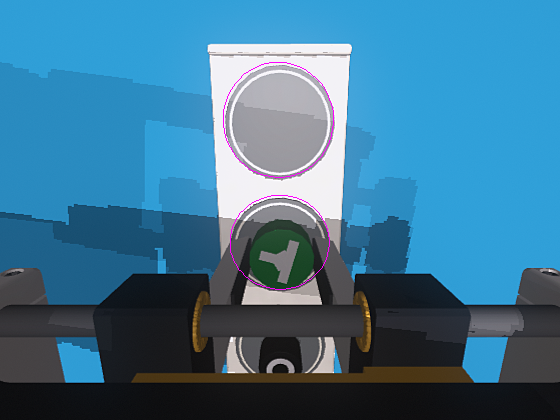

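Green is held over pad c at (280,245), and the overlays on c and d match. I'll set it down.

Emit:
servo_tool(
  series=[
    {"x":1,"y":-0.5,"z":0,"ax":0,"ay":0,"az":0,"grip":-1},
    {"x":1,"y":0,"z":0,"ax":0,"ay":0,"az":0,"grip":-1},
    {"x":0,"y":0,"z":0,"ax":0,"ay":0,"az":0,"grip":-1},
    {"x":0,"y":0,"z":0,"ax":0,"ay":0,"az":0,"grip":-1},
  ],
)

```text
time_s: 20.5
ee_pos: [0.6396, 0.056, 0.018]
tool_rot: [1.121, 1.263, -1.12]
ft_force: [-2.6, -0.3, 5.5]
width: 0.0393
```

Emit:
servo_tool(
  series=[
    {"x":0,"y":0,"z":0,"ax":0,"ay":0,"az":0,"grip":1},
    {"x":0,"y":0,"z":0,"ax":0,"ay":0,"az":0,"grip":1},
    {"x":0,"y":0,"z":0,"ax":0,"ay":0,"az":0,"grip":1},
    {"x":0,"y":0,"z":0,"ax":0,"ay":0,"az":0,"grip":1},
    {"x":0,"y":0,"z":0,"ax":0,"ay":0,"az":0,"grip":1},
    {"x":-15,"y":0,"z":0,"ax":0,"ay":0,"az":0,"grip":1},
    {"x":-35,"y":0,"z":0,"ax":0,"ay":0,"az":0,"grip":1},
    {"x":-35,"y":0,"z":0,"ax":0,"ay":0,"az":0,"grip":1},
    {"x":-15,"y":0,"z":0,"ax":0,"ay":0,"az":0,"grip":1},
    {"x":0,"y":0,"z":0,"ax":0,"ay":0,"az":0,"grip":1},
  ],
)

```text
time_s: 21.5
ee_pos: [0.642, 0.0559, 0.1212]
tool_rot: [1.124, 1.257, -1.115]
ft_force: [-0.3, -0.1, -0.6]
width: 0.0942
```

Emit:
servo_tool(
  series=[
    {"x":0,"y":-18,"z":14,"ax":0,"ay":0,"az":0,"grip":1},
    {"x":0,"y":-32,"z":24,"ax":0,"ay":0,"az":0,"grip":1},
    {"x":0,"y":-38,"z":29,"ax":0,"ay":0,"az":0,"grip":1},
    {"x":0,"y":-38,"z":29,"ax":0,"ay":0,"az":0,"grip":1},
    {"x":0,"y":-38,"z":29,"ax":0,"ay":0,"az":0,"grip":1},
    {"x":0,"y":-36,"z":27,"ax":0,"ay":0,"az":0,"grip":1},
    {"x":0,"y":-22,"z":17,"ax":0,"ay":0,"az":0,"grip":1},
    {"x":0,"y":-10,"z":8,"ax":0,"ay":0,"az":0,"grip":1},
    {"x":0,"y":0,"z":0,"ax":0,"ay":0,"az":0,"grip":1},
    {"x":0,"y":0,"z":0,"ax":0,"ay":0,"az":0,"grip":1},
  ],
)

```text
time_s: 22.5
ee_pos: [0.4304, -0.1469, 0.1165]
tool_rot: [1.121, 1.264, -1.12]
ft_force: [0.3, -0.6, 0.3]
width: 0.0938
```

```bash
python3 d.py .4305 -.1475 .006; python3 w.py w10 .4305,-.1475,.022,.025
```

```text
22.5 [ 0.4304 -0.1469  0.1165] ft [ 0.3 -0.6  0.3] w 0.0938 j [-0.52  0.05  1.92  0.    1.18 -0.64]
[[-0.     0.993  0.119]
 [ 0.001  0.119 -0.993]
 [-1.    -0.    -0.001]]
tool mm [110.5  -0.    0.7]
[ 0.43043671 -0.146901    0.11649443]
```

View pics/w10o.png

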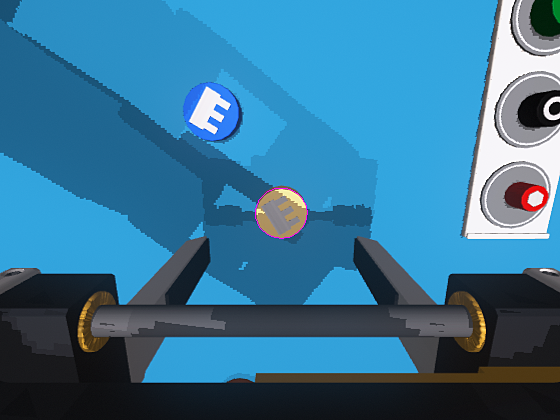

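Cream is centred at (281,213) and the blue one at (212,111) is well clear. I'll descend and grip.

Emit:
servo_tool(
  series=[
    {"x":15,"y":0,"z":0.5,"ax":0,"ay":0,"az":0,"grip":1},
    {"x":30,"y":0,"z":0,"ax":0,"ay":0,"az":0,"grip":1},
    {"x":30,"y":0,"z":0,"ax":0,"ay":0,"az":0,"grip":1},
    {"x":20,"y":0,"z":0,"ax":0,"ay":0,"az":0,"grip":1},
    {"x":10,"y":0,"z":0,"ax":0,"ay":0,"az":0,"grip":1},
    {"x":4,"y":0,"z":0,"ax":0,"ay":0,"az":0,"grip":1},
    {"x":1,"y":0,"z":0,"ax":0,"ay":0,"az":0,"grip":1},
    {"x":0,"y":0,"z":0,"ax":0,"ay":0,"az":0,"grip":1},
  ],
)

```text
time_s: 23.35
ee_pos: [0.4312, -0.1482, 0.0078]
tool_rot: [1.12, 1.262, -1.12]
ft_force: [0.4, -0.5, 0.2]
width: 0.0943
```

Emit:
servo_tool(
  series=[
    {"x":0,"y":0,"z":0,"ax":0,"ay":0,"az":0,"grip":-1},
    {"x":0,"y":0,"z":0,"ax":0,"ay":0,"az":0,"grip":-1},
    {"x":0,"y":0,"z":0,"ax":0,"ay":0,"az":0,"grip":-1},
    {"x":0,"y":0,"z":0,"ax":0,"ay":0,"az":0,"grip":-1},
    {"x":0,"y":0,"z":0,"ax":0,"ay":0,"az":0,"grip":-1},
    {"x":0,"y":0,"z":0,"ax":0,"ay":0,"az":0,"grip":-1},
    {"x":0,"y":0,"z":0,"ax":0,"ay":0,"az":0,"grip":-1},
    {"x":0,"y":0,"z":0,"ax":0,"ay":0,"az":0,"grip":-1},
    {"x":0,"y":0,"z":0,"ax":0,"ay":0,"az":0,"grip":-1},
    {"x":0,"y":0,"z":0,"ax":0,"ay":0,"az":0,"grip":-1},
  ],
)

```text
time_s: 24.35
ee_pos: [0.4302, -0.148, 0.007]
tool_rot: [1.121, 1.263, -1.121]
ft_force: [-0.2, -0.1, 1.5]
width: 0.0499
```

```bash
python3 d.py .6293 .135 .095
```

```text
24.35 [ 0.4302 -0.148   0.007 ] ft [-0.2 -0.1  1.5] w 0.0499 j [-0.52  0.23  1.99 -0.    0.92 -0.64]
[[-0.     0.993  0.119]
 [-0.     0.119 -0.993]
 [-1.    -0.     0.   ]]
tool mm [ -88.   231.5 -257.1]
```

Emit:
servo_tool(
  series=[
    {"x":-15,"y":0,"z":0,"ax":0,"ay":0,"az":0,"grip":-1},
    {"x":-35,"y":0,"z":0,"ax":0,"ay":0,"az":0,"grip":-1},
    {"x":-38,"y":10,"z":-11,"ax":0,"ay":0,"az":0,"grip":-1},
    {"x":0,"y":22,"z":-24,"ax":0,"ay":0,"az":0,"grip":-1},
    {"x":0,"y":30,"z":-34,"ax":0,"ay":0,"az":0,"grip":-1},
    {"x":0,"y":32,"z":-36,"ax":0,"ay":0,"az":0,"grip":-1},
    {"x":0,"y":32,"z":-36,"ax":0,"ay":0,"az":0,"grip":-1},
    {"x":0,"y":32,"z":-36,"ax":0,"ay":0,"az":0,"grip":-1},
    {"x":0,"y":30,"z":-34,"ax":0,"ay":0,"az":0,"grip":-1},
    {"x":0,"y":24,"z":-26,"ax":0,"ay":0,"az":0,"grip":-1},
  ],
)

```text
time_s: 25.35
ee_pos: [0.6128, 0.1153, 0.0942]
tool_rot: [1.119, 1.265, -1.12]
ft_force: [0.1, -1.0, -1.6]
width: 0.0492
```

Emit:
servo_tool(
  series=[
    {"x":0,"y":13,"z":-14,"ax":0,"ay":0,"az":0,"grip":-1},
    {"x":0,"y":6.5,"z":-6,"ax":0,"ay":0,"az":0,"grip":-1},
    {"x":0,"y":0,"z":0,"ax":0,"ay":0,"az":0,"grip":-1},
    {"x":0,"y":0,"z":0,"ax":0,"ay":0,"az":0,"grip":-1},
    {"x":0,"y":0,"z":0,"ax":0,"ay":0,"az":0,"grip":-1},
  ],
)

```text
time_s: 25.85
ee_pos: [0.6285, 0.1336, 0.0947]
tool_rot: [1.121, 1.263, -1.123]
ft_force: [-0.1, -1.0, -1.2]
width: 0.0495
```

```bash
python3 d.py .6293 .135 .018
```

```text
25.85 [0.6285 0.1336 0.0947] ft [-0.1 -1.  -1.2] w 0.0495 j [ 0.08  0.45  1.46 -0.    1.23 -0.04]
[[-0.001  0.993  0.118]
 [-0.     0.118 -0.993]
 [-1.    -0.001  0.   ]]
tool mm [76.7  1.1 -1.3]
```

Emit:
servo_tool(
  series=[
    {"x":15,"y":0.3,"z":-1,"ax":0,"ay":0,"az":0,"grip":-1},
    {"x":25,"y":0,"z":0,"ax":0,"ay":0,"az":0,"grip":-1},
    {"x":22,"y":0,"z":0,"ax":0,"ay":0,"az":0,"grip":-1},
    {"x":8,"y":0,"z":0,"ax":0,"ay":0,"az":0,"grip":-1},
    {"x":3,"y":0,"z":0,"ax":0,"ay":0,"az":0,"grip":-1},
    {"x":1,"y":0,"z":0,"ax":0,"ay":0,"az":0,"grip":-1},
    {"x":0.5,"y":0,"z":0,"ax":0,"ay":0,"az":0,"grip":-1},
    {"x":0,"y":0,"z":0,"ax":0,"ay":0,"az":0,"grip":-1},
    {"x":0,"y":0,"z":0,"ax":0,"ay":0,"az":0,"grip":-1},
  ],
)

```text
time_s: 26.75
ee_pos: [0.6303, 0.136, 0.0215]
tool_rot: [1.121, 1.262, -1.119]
ft_force: [0.2, -0.1, -1.2]
width: 0.0494
```

```bash
python3 d.py .6293 .135 .018; python3 w.py w11 .6293,.135,.011,.034 .6395,.056,.011,.034
```

```text
26.75 [0.6303 0.136  0.0215] ft [ 0.2 -0.1 -1.2] w 0.0494 j [ 0.08  0.54  1.5   0.    1.1  -0.04]
[[ 0.002  0.993  0.119]
 [ 0.     0.119 -0.993]
 [-1.     0.002  0.   ]]
tool mm [ 3.5 -1.1  0.9]
[0.63025018 0.13600429 0.02149213]
```

View pics/w11o.png

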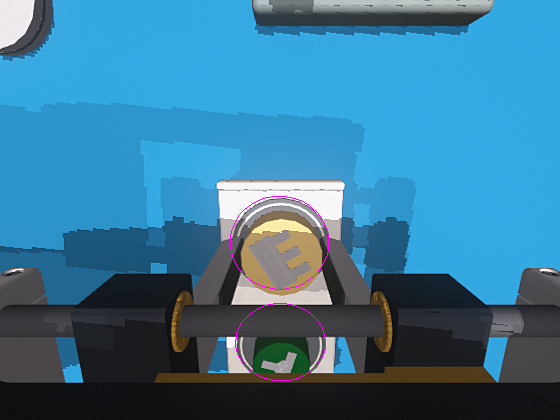

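Cream is over pad d at (280,243). I'll lower it until it touches.

Emit:
servo_tool(
  series=[
    {"x":2,"y":-0.5,"z":1,"ax":0,"ay":0,"az":0,"grip":-1},
    {"x":1,"y":0,"z":0.5,"ax":0,"ay":0,"az":0,"grip":-1},
    {"x":0.5,"y":0,"z":0,"ax":0,"ay":0,"az":0,"grip":-1},
    {"x":0,"y":0,"z":0,"ax":0,"ay":0,"az":0,"grip":-1},
    {"x":0,"y":0,"z":0,"ax":0,"ay":0,"az":0,"grip":-1},
  ],
)

```text
time_s: 27.3
ee_pos: [0.6292, 0.1345, 0.018]
tool_rot: [1.121, 1.264, -1.12]
ft_force: [-3.0, -0.0, 5.6]
width: 0.0496
```

Emit:
servo_tool(
  series=[
    {"x":0,"y":0,"z":0,"ax":0,"ay":0,"az":0,"grip":1},
    {"x":0,"y":0,"z":0,"ax":0,"ay":0,"az":0,"grip":1},
    {"x":0,"y":0,"z":0,"ax":0,"ay":0,"az":0,"grip":1},
    {"x":0,"y":0,"z":0,"ax":0,"ay":0,"az":0,"grip":1},
    {"x":0,"y":0,"z":0,"ax":0,"ay":0,"az":0,"grip":1},
    {"x":0,"y":0,"z":0,"ax":0,"ay":0,"az":0,"grip":1},
    {"x":-15,"y":0,"z":0,"ax":0,"ay":0,"az":0,"grip":1},
    {"x":-35,"y":0,"z":0,"ax":0,"ay":0,"az":0,"grip":1},
    {"x":-40,"y":0,"z":0,"ax":0,"ay":0,"az":0,"grip":1},
    {"x":-40,"y":0,"z":0,"ax":0,"ay":0,"az":0,"grip":1},
  ],
)

```text
time_s: 28.3
ee_pos: [0.629, 0.1343, 0.1492]
tool_rot: [1.121, 1.263, -1.12]
ft_force: [0.3, 1.3, 0.4]
width: 0.0942
```

Emit:
servo_tool(
  series=[
    {"x":-30,"y":0,"z":0,"ax":0,"ay":0,"az":0,"grip":1},
    {"x":-20,"y":-20,"z":0,"ax":0,"ay":0,"az":0,"grip":1},
    {"x":0,"y":-45,"z":0,"ax":0,"ay":0,"az":0,"grip":1},
    {"x":0,"y":-45,"z":0,"ax":0,"ay":0,"az":0,"grip":1},
    {"x":0,"y":-45,"z":0,"ax":0,"ay":0,"az":0,"grip":1},
    {"x":0,"y":-20,"z":0,"ax":0,"ay":0,"az":0,"grip":1},
    {"x":0,"y":0,"z":0,"ax":0,"ay":0,"az":0,"grip":1},
    {"x":0,"y":0,"z":0,"ax":0,"ay":0,"az":0,"grip":1},
  ],
)

```text
time_s: 29.1
ee_pos: [0.4564, 0.1135, 0.1984]
tool_rot: [1.122, 1.261, -1.118]
ft_force: [0.0, 0.2, 0.2]
width: 0.0939
```

```bash
python3 - <<'E'
from h import *
from station import env,camera,camera_info
O=dict(red=.0125,black=.015,green=.02,cream=.025)
P=dict(red=(.658,-.102),black=(.649,-.0235),green=(.6395,.056),cream=(.6293,.135))
for n in('scene','side'):
    img=camera(n);i=camera_info(n);K=i["camera_matrix"];Rm,t=cam_from_world(i)
    x,y,w,h,f=(130,130,320,200,2.5) if n=='scene' else (180,100,240,280,2.1)
    for k in O:
        c=proj([*P[k],.022],K,Rm,t)[0].astype(int);m=mask(img,k);mm=np.zeros_like(m);mm[c[1]-12:c[1]+13,c[0]-12:c[0]+13]=m[c[1]-12:c[1]+13,c[0]-12:c[0]+13]
        N,L,S,C=cv2.connectedComponentsWithStats(mm);b=1+np.argmax(S[1:,4]);ct=cv2.findContours((L==b).astype(np.uint8),0,2)[0][0];M=cv2.moments(cv2.convexHull(ct));cc=np.array([M['m10']/M['m00'],M['m01']/M['m00']])
        xy,A=solve(cc,.011,.022,O[k],K,Rm,t);print(n,k,xy.round(4),'off mm',((xy-P[k])*1000).round(1))
    cv2.imwrite(f"pics/{n}9.png",cv2.resize(img[y:y+h,x:x+w],None,fx=f,fy=f,interpolation=cv2.INTER_CUBIC))
E
python3 d.py; python3 w.py w12
```

```text
scene red [ 0.6564 -0.1018] off mm [-1.6  0.2]
scene black [ 0.6487 -0.024 ] off mm [-0.3 -0.5]
scene green [0.6382 0.0564] off mm [-1.3  0.4]
scene cream [0.6281 0.136 ] off mm [-1.2  1. ]
side red [ 0.6616 -0.0954] off mm [3.6 6.6]
side black [ 0.6463 -0.0194] off mm [-2.7  4.1]
side green [0.6393 0.0566] off mm [-0.2  0.6]
side cream [0.6289 0.1362] off mm [-0.4  1.2]
29.2 [0.457  0.1135 0.1979] ft [-0.7 -0.9  0.3] w 0.0941 j [ 0.06 -0.01  1.8   0.    1.35 -0.06]
[[ 0.002  0.993  0.119]
 [ 0.     0.119 -0.993]
 [-1.     0.002  0.   ]]
[0.45699466 0.11349136 0.1978682 ]
```

View pics/scene9.png

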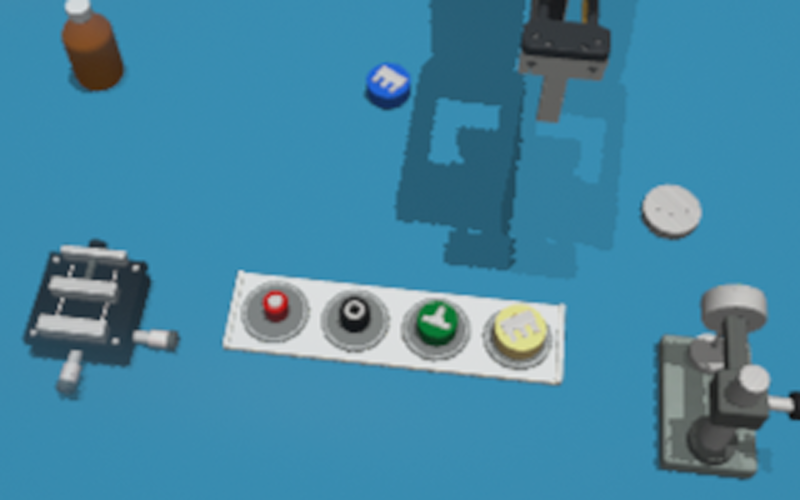

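View pics/side9.png

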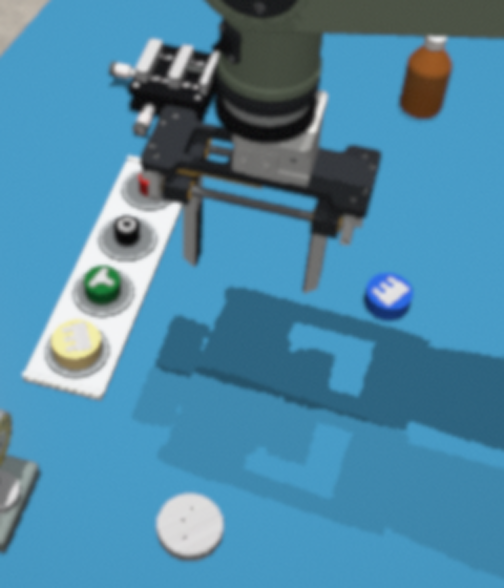

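All four mounts stand upright on their pads in the scene view: red (275,303), black (355,314), green (437,322) and cream (520,330). The bottle and block are unmoved and the gripper is clear. In the side view the gripper partly hides red, which explains that camera's off reading for it.

```bash
python3 -c "
from station import sign_off
print(sign_off())"
```

```text
the job is handed in; nothing more can be done
None
```

All four specimens are on the tray, polished face up. They run from the cross stage, which stands at the -y end: red on pad a, black on b, green on c, cream on d. I handed the job in at about 29 s of the 90 s allowed. `sign_off` gives no verdict.

- **Setting down:** each specimen was lowered until it pressed on its pad with about 3–6 N, then released.
- **Placement:** my last scene-camera measurement put every specimen within about 2 mm of my estimate of its pad's centre; the limit is 12 mm.
- **Disagreement:** the side camera agreed for green and cream. It was off by about 7.5 mm for red, which the gripper partly hid, and about 5 mm for black, for which I have no confirmed cause. I relied on the scene view for those two.
- **Bystanders and arm:** by eye, the reference block, the bottle and the blue look-alike had not moved in the final pictures. The gripper was open, clear of everything, and showed only noise in the force reading.

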